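# Vent a bottle cap for the steriliser and load the bottle

### The job

Get the amber square bottle ready for the steriliser: leave it in its grey holder and screw its blue cap down (clockwise) until it bottoms, then back the cap off a quarter of a turn so that steam can escape. Then lift the bottle out of the holder and set it down, upright and without dropping it, in the perforated steel tray, with the cap still a quarter turn open. Leave the other things on the trolley where they are.

Things in the scene. Friction and masses are not known exactly. Their poses are not given: they have to be found in the camera images.
- holder: Bottle holder fixed to the trolley top: aluminium flange 100 x 100 x 6 mm carrying four grey walls (outer 73 x 73 mm, top 40 mm above the trolley) round a square pocket 55 x 55 mm, whose floor is 6 mm above the trolley and which is open at the top. It keeps the bottle from turning. Origin at the centre of the flange's underside, z up, x and y along the sides of the pocket.
- bottle: Loose rigid amber bottle with cap, 0.25 kg (varies), empty and capped. Square body 52 x 52 mm with flat sides from z = 0 to 94 mm, round neck 32 mm across above it. It stands in the holder's pocket with 34 mm of its body hidden between the walls. Origin at the centre of its underside, z up along the bottle's axis, x and y square to its flat sides. Starts with its yaw like the holder's, give or take the play of the pocket.
- bottle_waist (a point): Point on the bottle's axis 82 mm above its underside: a good height to grip the flat sides of the body across 52 mm, fingers pointing down on both sides of the cap. The cap's top is 52 to 55 mm above this point.
- cap_grip (a point): Point on the cap's axis at mid grip height, 10 mm below the cap's top and 14 mm above its lower edge. The cap is a round blue ribbed screw cap, 46 mm across and 24 mm high, its lower edge 110 mm above the bottle's underside when bottomed (16 mm above the body's square shoulder). Being round it can be gripped across 46 mm at any yaw. This point turns with the cap.
- cap_mark (a point): Outer end of the white line on the cap's top (21 mm from the axis). When the cap is bottomed it lies over the small white bar on the bottle's shoulder, which is on the bottle's +x side.
- cap (a joint): Turn of the cap on the bottle, rad: 0 = bottomed (a hard stop), growing as the cap is unscrewed, counter-clockwise seen from above; 1.571 is a quarter turn open. The cap rises 4 mm per full turn. It stays where it is left; turning it takes about 0.04 N m. Starts between 2.0 and 3.6; stops at 4.4 (it never comes off).
- tray: Shallow square stainless steriliser tray with a dotted (perforated-looking) flat floor, 150 x 150 mm outside, walls 4 mm thick, rim 19 mm high, fixed to the trolley. Floor top is 4 mm above its origin, which is at the centre of its underside; z up, x and y along its sides. The tray and the holder may stand in each other's place.
- tape_roll: Bystander: loose roll of white tape lying flat, 69 mm across, 25 mm high. Origin at the centre of its underside.
- gauze_pack: Bystander: loose flat gauze pack, 86 x 59 x 13 mm. Origin at the centre of its underside.
- vial: Bystander: loose white vial with dark grey cap, 29 mm across, 74 mm high, standing. Origin at the centre of its underside. Round the trolley top run a thin rail 70 mm high and four corner posts 110 mm high; bottles up to 0.27 m high stand on the next trolley to the right (y below -0.25): cross these from above.
- white_bottle: Bystander: loose white medicine bottle, 39 mm across, 104 mm high, standing. Origin at the centre of its underside.

How it is judged:
By the outcome, as a careful person would: the job done as asked, in the order asked, and still so for the second after the job is handed in, with the robot touching nothing.
It also fails if it takes over 72 s, if anything falls off the work surface, if the arm or the gripper's body presses on something with over 40 N, if the wrist force passes 120 N, or if a joint passes its speed limit or range.

### The arm

A 7-joint arm with a two-finger parallel gripper is mounted at the origin on a cart in front of the work surface, level with it; the furniture and walls round the work are solid. World frame = base frame: x ahead of the robot, y to its left, z up, the work surface at z = 0. Lengths are in m, angles in rad, forces in N, time in s.
With the tool pointing down it reaches from about 0.425 to 0.925 m from the base axis. Payload 6.8 kg.
Tool frame: the origin (TCP) lies on the centre line of the jaws, within the pads' length; the fingertips stand 17 mm ahead of it and the grasp point (between the pads) lies 2 mm behind it; z points along the fingers, x is the direction in which the jaws open and shut, and the axes are right-handed (so a half turn about z gives the same grasp; the last joint's range is limited). The gripper opens to 85 mm and grips with 20 to 120 N. Pads are 22 mm wide; open, the fingers measure 114 mm over their backs; the gripper's body (76 mm by 85 mm) begins 54 mm behind the grasp point. The pads swing forward as they close: fully open they stand 13 mm farther back than shut.
Start: joints at [1.234, 0.477, 0.022, 1.555, -0.011, 1.109, -0.083], TCP at [0.153, -0.657, 0.223] pointing down, gripper open.
Joint ranges: [-2.96, 2.96], [-0.34, 2.1], [-1.41, 1.46], [0.24, 2.44], [-1.37, 4.51], [0.17, 1.92], [-2.96, 2.96]. Speed limits (rad/s): [2.39, 2.39, 3.14, 3.14, 3.14, 3.14, 3.14].

### API

Orientations are given as a rotation vector (axis times angle).
In Python, from bench import r gives the robot as it stands.
- The arm moves only by the tool arm_command, never from a script. Its argument "increments" is a list of rows, each a list of 3 entries, a list of its own where there are three numbers: the shift along the world's x, y, z in m, then the turn, a rotation vector about the world's x, y, z in rad, then the opening in per cent of the stroke, from 0 (shut) to 100 (fully open). A call has 1 to 10 rows; each row is the pose to reach, as a shift and turn from the pose commanded when the call began; what a row does not reach only later rows make up. A row lasts 1/10 s, in which the tool goes at most 50 mm and 8.59 degrees, less where a joint would pass 70% of its speed; a pose out of reach is approached as far as the arm can. A call with a gripper value outside its range is refused whole. The fingers move at their own pace and stop on an object; "newtons" is the grip in N (left out, the last holds). Time passes only in rows, so rows that repeat a pose let the fingers close. It gives the time, the measured TCP pose, the force and the opening at its end, in the units of the state.
- r.get_obs(): the state, without advancing time (a new reading comes with each control period).
- r.grab_frame(name): name is "scene" or "top"; returns the picture (420x560x3 uint8, blue, green, red); there is no depth.
- r.camera_model(name): a dict with "camera_matrix" (3x3 intrinsics, pixels), "D" ([k1, k2, p1, p2, k3] as OpenCV has them; the pictures are not rectified), "camera_from_world" (4x4, takes a point from world to camera coordinates). Camera axes: x right, y down, z forward; pixel columns grow to the right and rows downward; lengths in m; the calibration is good to about 2 mm. A picture is of the moment at which its call begins. camera_model takes no time and is no camera call.
- r.hand_in(): hands the job in, once; it reports no verdict.
The state is a dict: "clock": time; "joints": joint angles; "qvel": joint speeds; "tau": joint torques, N m; "tcp_pos": TCP position; "orientation": TCP orientation; "contact_force": force on the tool from outside, world axes, zero at the start; "moment": the same for the moment, N m; "grip_width": finger opening in m.
Only numpy, scipy, OpenCV 4.12 (cv2) and the standard library are available. Lean on these libraries where they do the work, as an engineer would, in place of code of your own. Each camera call takes 0.05 s, during which the arm holds its last target. There are 200 camera calls.

## Working session

There is one attempt and no reset: what is moved stays moved. The work goes in short steps, Python scripts to look and compute and a tool call to move; the robot and the scene stay as the last step left them, time stands still between calls to the robot, and variables do not carry over. Pictures are saved under pics/ and viewed, about 8 in all and at most 12, crops included, and the job is handed in when it is done.

Besides the shell and the picture viewer there is one more tool, called after "Emit:" as name(argument=value, ...) on one line, values as JSON. arm_command: Moves the arm, as the interface text tells. Its arguments: {"type":"object","properties":{"increments":{"type":"array","items":{"type":"array"}},"newtons":{"type":"number"}},"required":["increments"]}

```bash
mkdir -p pics; python3 - <<'E'
from bench import r
import cv2,numpy as np
print(r.get_obs())
for n in("scene","top"):
    f=r.grab_frame(n);cv2.imwrite(f"pics/{n}0.png",f)
    m=r.camera_model(n);print(n,m["camera_matrix"],m["D"],np.round(m["camera_from_world"],4))
E
```

```text
{'clock': 0.0, 'joints': array([ 1.23390085,  0.47784292,  0.02232707,  1.55644001, -0.01148662,
        1.1092835 , -0.08312745]), 'qvel': array([ 6.05768948e-04,  7.99637946e-06,  5.09613488e-04,  1.87122865e-03,
        3.63901005e-04,  1.14034868e-03, -2.61816081e-04]), 'tau': array([-5.46787232e-04, -5.96444035e+01,  1.60701815e+00, -2.81204510e+01,
        1.22867691e-02,  9.34755779e-03, -7.81196036e-06]), 'tcp_pos': array([ 0.1529459 , -0.65682839,  0.2218016 ]), 'orientation': array([-2.45969866e+00,  1.95269194e+00,  2.40415567e-03]), 'contact_force': array([-0.33469993, -0.36564653, -0.20266216]), 'moment': array([-0.01464581, -0.0871434 , -0.03671882]), 'grip_width': 0.08518621102991297}
scene [[418.62808946   0.         275.98237315]
 [  0.         418.62808946 202.54605011]
 [  0.           0.           1.        ]] [0.01015532 0.         0.         0.         0.        ] [[-0.9083 -0.4183 -0.005   0.5448]
 [-0.1706  0.3812 -0.9086  0.1464]
 [ 0.3819 -0.8245 -0.4176  0.768 ]
 [ 0.      0.      0.      1.    ]]
top [[486.07835626   0.         287.67466307]
 [  0.         486.07835626 207.446536  ]
 [  0.           0.           1.        ]] [0.05494186 0.         0.         0.         0.        ] [[-0.0185 -0.9996  0.0212  0.1192]
 [-0.9889  0.0152 -0.1475  0.5662]
 [ 0.1471 -0.0237 -0.9888  0.9621]
 [ 0.      0.      0.      1.    ]]
```

View pics/scene0.png

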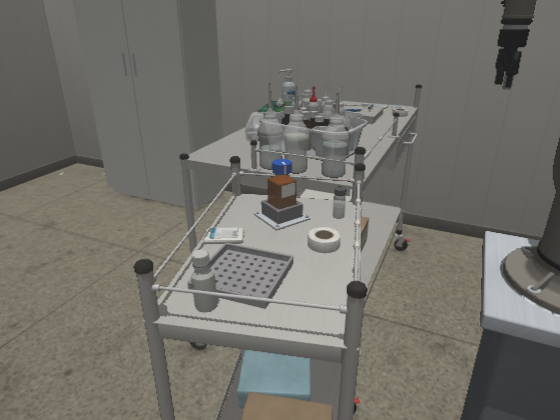

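View pics/top0.png

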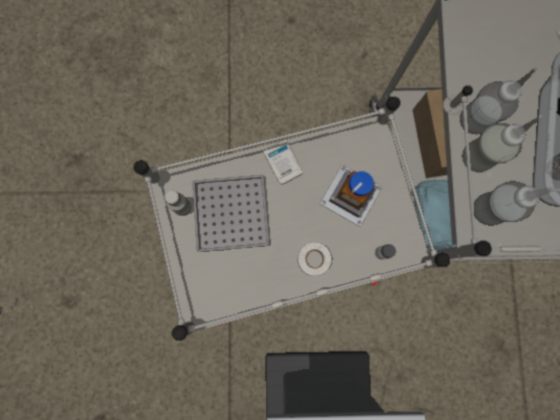

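The holder with the bottle is at about (352,195) in the top view and its cap at (361,183). The tray is centred at (232,214). The white bottle stands next to the tray at (177,202). Tape is at (315,259), the vial at (388,252) and the gauze at (283,163).

```bash
cat > h.py <<'E'
from bench import r
import cv2,numpy as np
def ray(n,px):
    m=r.camera_model(n);T=np.array(m["camera_from_world"]);K=np.array(m["camera_matrix"])
    u=cv2.undistortPoints(np.array(px,float).reshape(-1,1,2),K,np.array(m["D"]))[:,0]
    d=np.c_[u,np.ones(len(u))]@T[:3,:3]
    return -T[:3,:3].T@T[:3,3],d
def plane(n,px,z):
    c,d=ray(n,px);return c+d*((z-c[2])/d[:,2])[:,None]
def proj(n,P):
    m=r.camera_model(n);T=np.array(m["camera_from_world"])
    return cv2.projectPoints(np.array(P,float).reshape(-1,3),cv2.Rodrigues(T[:3,:3])[0],T[:3,3],np.array(m["camera_matrix"]),np.array(m["D"]))[0][:,0]
def blue(f,box=None):
    h=cv2.cvtColor(f,cv2.COLOR_BGR2HSV)
    m=cv2.inRange(h,(108,150,50),(130,255,255))
    if box: 
        k=np.zeros_like(m);x0,y0,x1,y1=box;k[y0:y1,x0:x1]=255;m&=k
    return m
E
python3 - <<'E'
from h import *
f=cv2.imread("pics/top0.png");s=cv2.imread("pics/scene0.png")
for n,g in(("top",f),("scene",s)):
    m=blue(g);c=max(cv2.findContours(m,0,2)[0],key=cv2.contourArea)
    print(n,cv2.boundingRect(c),cv2.minEnclosingCircle(c),cv2.contourArea(c), cv2.fitEllipse(c))
    x,y=map(float,cv2.minEnclosingCircle(c)[0]);print([plane(n,[[x,y]],z) for z in(.13,.14,.142)])
a=cv2.resize(f[160:230,315:385],None,fx=8,fy=8,interpolation=cv2.INTER_CUBIC)
cv2.imwrite("pics/c1.png",a)
b=cv2.resize(f[165:260,160:280],None,fx=6,fy=6,interpolation=cv2.INTER_CUBIC)
cv2.imwrite("pics/c2.png",b)
E
```

```text
top (349, 172, 24, 23) ((360.9285583496094, 183.5357208251953), 11.937713623046875) 335.5 ((360.8121643066406, 183.02035522460938), (22.315311431884766, 22.58698272705078), 101.03154754638672)
[array([[ 0.59855812, -0.02797599,  0.13      ]]), array([[ 0.59658659, -0.0261884 ,  0.14      ]]), array([[ 0.59619228, -0.02583088,  0.142     ]])]
scene (273, 159, 18, 7) ((281.5, 162.0), 8.558721542358398) 57.5 ((281.60357666015625, 162.08670043945312), (5.616019248962402, 17.613391876220703), 90.51353454589844)
[array([[ 0.60913731, -0.05314555,  0.13      ]]), array([[ 0.59741286, -0.02684703,  0.14      ]]), array([[ 0.59506797, -0.02158733,  0.142     ]])]
```

View pics/c1.png

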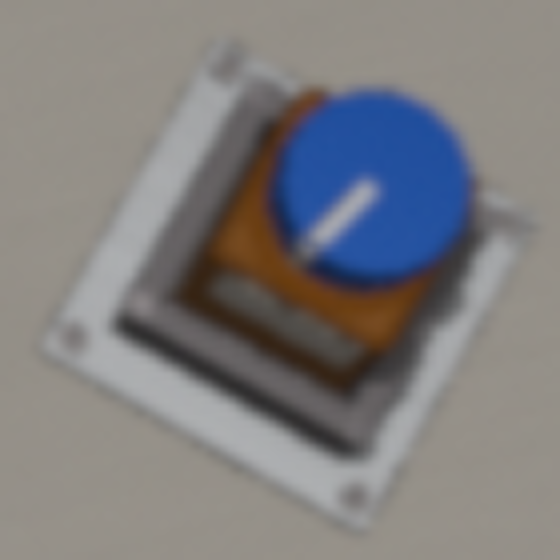

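View pics/c2.png

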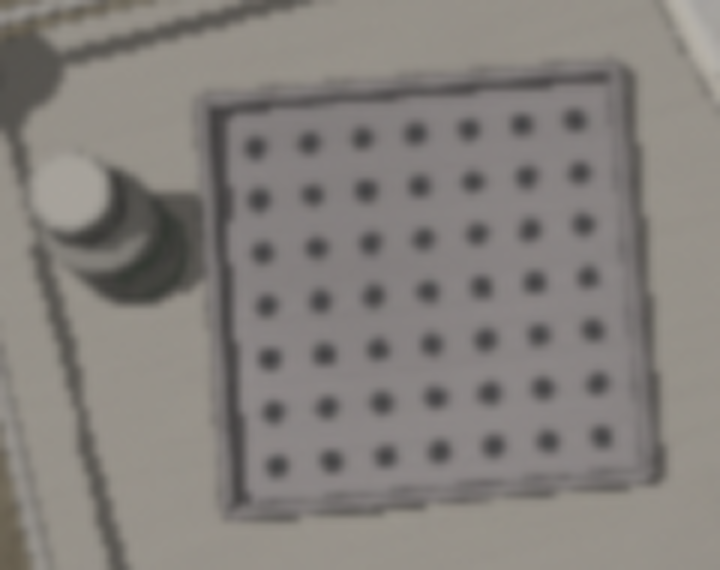

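Crop 1: flange corners at crop (220,40), (535,225), (368,527) and (45,345), with the mark running from the cap centre to (305,252). The shoulder bar is hidden under the cap, so it should be on an upper or right side. Crop 2: corner dots of the tray at (256,147), (574,120), (601,437) and (277,466).

```bash
python3 - <<'E'
from h import *
def un(p,x0,y0,k): return (np.array(p,float)+.5)/k-.5+[x0,y0]
F=plane("top",un([(220,40),(535,225),(368,527),(45,345)],315,160,8),.006);print(F,F.mean(0))
e=np.diff(np.r_[F,F[:1]],axis=0);print(np.linalg.norm(e,axis=1),np.degrees(np.arctan2(e[:,1],e[:,0])))
D=plane("top",un([(256,147),(574,120),(601,437),(277,466)],160,165,6),.004);print(D,D.mean(0))
e=np.diff(np.r_[D,D[:1]],axis=0);print(np.linalg.norm(e,axis=1),np.degrees(np.arctan2(e[:,1],e[:,0])))
for k in (.136,.142):pass
f=cv2.imread("pics/top0.png")
c=plane("top",un([(371,187)],315,160,8),.141)[0];m=plane("top",un([(305,252)],315,160,8),.141)[0]
print("cap",c,"mark",m,np.linalg.norm(m-c),np.degrees(np.arctan2(*(m-c)[1::-1])))
o=r.get_obs();R=cv2.Rodrigues(o["orientation"])[0];print(R.round(3),o['clock'])
for n,px in(("tape",(315,259)),("vial",(390,248)),("gauze",(283,163)),("white",(172,196))):
    print(n,plane("top",[px],{"tape":.025,"vial":.074,"gauze":.013,"white":.104}[n]))
s=cv2.imread("pics/scene0.png")
cv2.imwrite("pics/c3.png",cv2.resize(s[150:235,245:320],None,fx=7,fy=7,interpolation=cv2.INTER_CUBIC))
# candidate bar positions on shoulder z=.1, r=.022
H=F.mean(0)
for a in range(0,360,30): pass
E
```

```text
[[ 0.66545123 -0.01087999  0.006     ]
 [ 0.61323658 -0.09394862  0.006     ]
 [ 0.53226468 -0.04566745  0.006     ]
 [ 0.58257036  0.03890074  0.006     ]] [ 0.59838071 -0.02789883  0.006     ]
[0.09811609 0.09427365 0.09839939 0.09668174] [-122.15233625  149.19361297   59.2535511   -30.99028868]
[[0.61616241 0.29071684 0.004     ]
 [0.62441385 0.17747796 0.004     ]
 [0.51042302 0.1689547  0.004     ]
 [0.50221276 0.28253597 0.004     ]] [0.56330301 0.22992137 0.004     ]
[0.11353911 0.11430904 0.11387762 0.11424294] [ -85.83236175 -175.72386782   94.13445286    4.10643214]
cap [ 0.59752889 -0.02607199  0.141     ] mark [ 0.58231746 -0.01003241  0.141     ] 0.022105553802458728 133.48203134683104
[[ 0.227 -0.974 -0.   ]
 [-0.974 -0.227  0.002]
 [-0.002  0.    -1.   ]] 0.1
tape [[0.46208697 0.05475047 0.025     ]]
vial [[ 0.47925738 -0.09003464  0.074     ]]
gauze [[0.66898729 0.11713036 0.013     ]]
white [[0.58441968 0.33302763 0.104     ]]
```

View pics/c3.png

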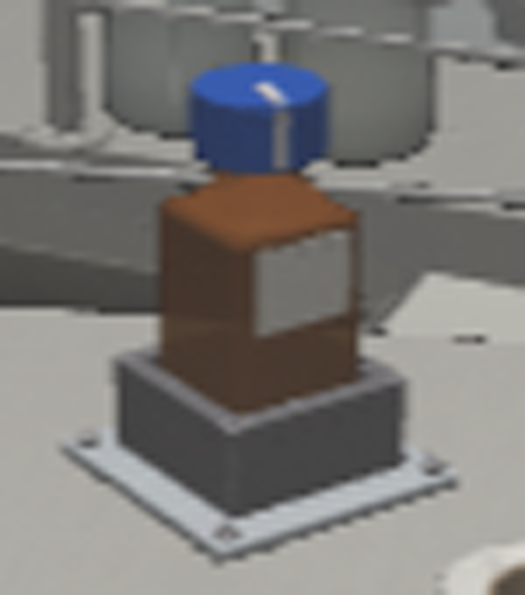

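The mark is at 133° world, and the pocket sides face 59, 149, -121 and -31°. Only bar = bottle +x = -31° gives a cap angle within 2.0 to 3.6 (about 2.87 rad). It also fits the bar being hidden in both views. So the final mark should lie at 59°. First I raise the arm, then cross to the bottle.

Emit:
arm_command(increments=[[[0,0,0.05],[0,0,0],100],[[0,0,0.1],[0,0,0],100],[[0,0,0.15],[0,0,0.0],100],[[0,0,0.2],[0,0,0.1],100],[[0.028,0.04,0.2],[0,0,0.24],100],[[0.056,0.08,0.2],[0,0,0.38],100],[[0.084,0.12,0.2],[0,0,0.52],100],[[0.112,0.16,0.2],[0,0,0.66],100],[[0.14,0.2,0.2],[0,0,0.8],100],[[0.168,0.24,0.2],[0,0,0.94],100]])

```text
clock: 1.1
tcp_pos: [0.3217, -0.4154, 0.4225]
orientation: [-3.08, 0.618, 0.001]
contact_force: [1.2, -1.1, 0.2]
grip_width: 0.0851
```

Emit:
arm_command(increments=[[[0.028,0.039,0],[0,0,0.145],100],[[0.056,0.078,0],[0,0,0.29],100],[[0.084,0.117,0],[0,0,0.435],100],[[0.112,0.156,0],[0,0,0.58],100],[[0.14,0.195,0],[0,0,0.725],100],[[0.168,0.234,0],[0,0,0.87],100],[[0.196,0.273,0],[0,0,1.015],100],[[0.224,0.312,0],[0,0,1.16],100],[[0.252,0.351,0],[0,0,1.305],100],[[0.276,0.3905,0],[0,0,1.45],100]])

```text
clock: 2.1
tcp_pos: [0.598, -0.0256, 0.4223]
orientation: [-2.716, -1.579, 0.001]
contact_force: [1.5, 0.9, 0.4]
grip_width: 0.0853
```

```bash
cat >> h.py <<'E'
def st():
    o=r.get_obs();R=cv2.Rodrigues(o["orientation"])[0]
    print("t",o["clock"],"tcp",o["tcp_pos"].round(4),"yaw",np.degrees(np.arctan2(R[1,0],R[0,0])).round(2),"zz",R[:,2].round(4),"j",o["joints"].round(3),"F",o["contact_force"].round(1),"M",o["moment"].round(3),"w",round(o["grip_width"],4))
E
python3 -c "
from h import *
st()"
```

```text
t 2.1 tcp [ 0.598  -0.0256  0.4223] yaw 60.35 zz [-5.e-04 -0.e+00 -1.e+00] j [ 0.469  0.308 -0.704  1.418  0.198  1.488  0.825] F [1.5 0.9 0.4] M [-0.104 -0.053  0.036] w 0.0853
```

Emit:
arm_command(increments=[[[0,0,-0.04],[0,0,0],100],[[-0.001,-0.001,-0.085],[0,0,0],100],[[-0.001,-0.001,-0.13],[0,0,0],100],[[-0.001,-0.001,-0.175],[0,0,0],100],[[-0.001,-0.001,-0.215],[0,0,0],100],[[-0.001,-0.001,-0.245],[0,0,0],100],[[-0.001,-0.001,-0.265],[0,0,0],100],[[-0.001,-0.001,-0.28],[0,0,0],100],[[-0.001,-0.001,-0.295],[0,0,0],100],[[-0.001,-0.001,-0.295],[0,0,0],100]])

```text
clock: 3.1
tcp_pos: [0.595, -0.0282, 0.126]
orientation: [-2.719, -1.571, 0.004]
contact_force: [0.5, 0.0, -0.5]
grip_width: 0.0857
```

Emit:
arm_command(increments=[[[0,0,0],[0,0,0],40],[[0,0,0],[0,0,0],40],[[0,0,0],[0,0,0],30],[[0,0,0],[0,0,0],30],[[0,0,0],[0,0,0],30],[[0,0,0],[0,0,0],30],[[0,0,0],[0,0,0],30]], newtons=30)

```text
clock: 3.8
tcp_pos: [0.5971, -0.0276, 0.129]
orientation: [2.719, 1.572, 0.003]
contact_force: [0.3, 0.7, 5.4]
grip_width: 0.0436
```

```bash
python3 -c "
from h import *
st()
for n in('scene','top'): cv2.imwrite('pics/%s1.png'%n,r.grab_frame(n))
a=cv2.resize(cv2.imread('pics/scene1.png')[130:235,225:330],None,fx=5,fy=5,interpolation=2)
cv2.imwrite('pics/d1.png',a)"
```

```text
t 3.8 tcp [ 0.5971 -0.0276  0.129 ] yaw 60.05 zz [ 2.3e-03  2.0e-04 -1.0e+00] j [ 0.416  0.531 -0.631  1.799  0.381  0.933  0.668] F [0.3 0.7 5.4] M [ 0.09   0.023 -0.03 ] w 0.0436
```

View pics/d1.png

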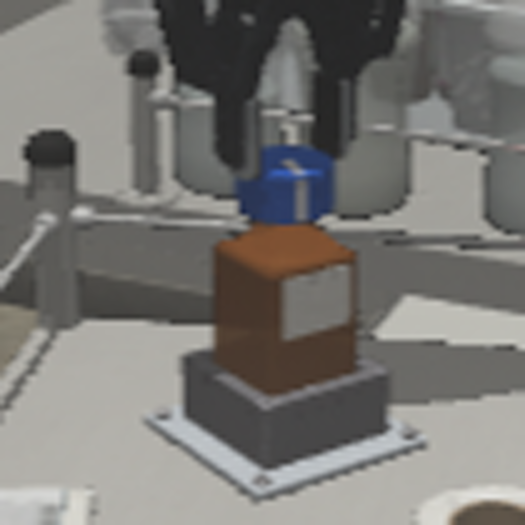

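The view shows the fingertips at about (235,170) and (340,155), seeming to reach only the top of the cap. I'll project where they should be.

```bash
python3 -c "
from h import *
p=r.get_obs()['tcp_pos'];a=np.radians(60);d=np.array([np.cos(a),np.sin(a),0])
for s in(-1,1):
  for z in(.112,.117,.122,.127,.131,.142):
    q=p+s*.023*d;q[2]=z;print(s,z,((proj('scene',q)[0]-[225,130])*5).round())
for z in (.117,.142): 
  for b in (0,90,180,270):
    t=np.radians(b);print('cap',z,b,((proj('scene',[.597+.023*np.cos(t),-.0265+.023*np.sin(t),z])[0]-[225,130])*5).round())
"
```

```text
-1 0.112 [323. 207.]
-1 0.117 [323. 197.]
-1 0.122 [323. 187.]
-1 0.127 [324. 176.]
-1 0.131 [324. 168.]
-1 0.142 [324. 146.]
1 0.112 [243. 227.]
1 0.117 [243. 217.]
1 0.122 [243. 207.]
1 0.127 [243. 197.]
1 0.131 [243. 188.]
1 0.142 [243. 165.]
cap 0.117 0 [238. 201.]
cap 0.117 90 [262. 224.]
cap 0.117 180 [329. 215.]
cap 0.117 270 [303. 192.]
cap 0.142 0 [238. 150.]
cap 0.142 90 [262. 172.]
cap 0.142 180 [329. 163.]
cap 0.142 270 [303. 141.]
```

Emit:
arm_command(increments=[[[0,0,0],[0,0,0],30],[[0,0,0],[0,0,0],30],[[0,0,0],[0,0,0],30]])

```text
clock: 4.2
tcp_pos: [0.5971, -0.0275, 0.129]
orientation: [2.719, 1.572, 0.003]
contact_force: [-0.3, 1.2, 5.0]
grip_width: 0.0431
```

```bash
python3 -c "
from h import *
st()
a=r.grab_frame('scene')[110:190,240:320];b=r.grab_frame('top')[150:230,310:390]
cv2.imwrite('pics/d2.png',np.hstack([cv2.resize(x,(400,400),interpolation=2) for x in(a,b)]))"
```

```text
t 4.2 tcp [ 0.5971 -0.0275  0.129 ] yaw 60.05 zz [ 2.4e-03  2.0e-04 -1.0e+00] j [ 0.416  0.531 -0.631  1.799  0.381  0.933  0.668] F [-0.3  1.2  5. ] M [ 0.054  0.049 -0.008] w 0.0431
```

View pics/d2.png

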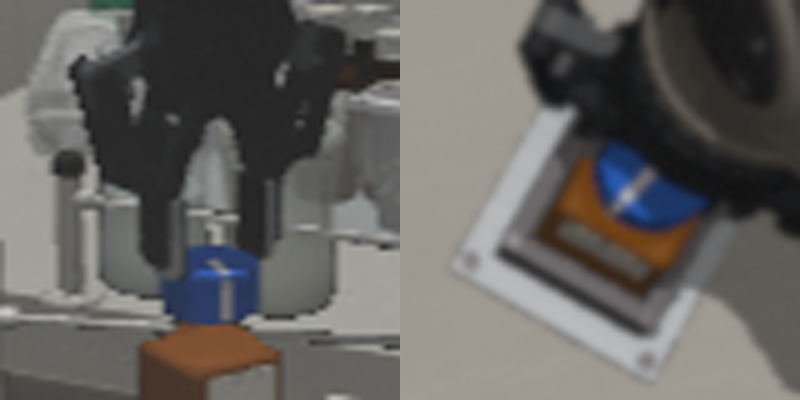

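The near fingertip seems to reach only about 6 mm onto the cap, since the pads stand farther back when part open. Lowering 8 mm is safe either way, because the nominal tips would be at 0.103 or higher. I'll regrip lower.

Emit:
arm_command(increments=[[[0,0,0],[0,0,0],100],[[0,0,0],[0,0,0],100],[[0,0,0],[0,0,0],100],[[0,0.001,-0.004],[0,0,0],100],[[0,0.001,-0.008],[0,0,0],100],[[0,0.001,-0.008],[0,0,0],100]])

```text
clock: 4.9
tcp_pos: [0.5955, -0.027, 0.1188]
orientation: [-2.719, -1.572, 0.002]
contact_force: [-0.0, -0.2, -0.4]
grip_width: 0.0856
```

Emit:
arm_command(increments=[[[0,0,0],[0,0,0],30],[[0,0,0],[0,0,0],30],[[0,0,0],[0,0,0],30],[[0,0,0],[0,0,0],30],[[0,0,0],[0,0,0],30],[[0,0,0],[0,0,0],30],[[0,0,0],[0,0,0],30],[[0,0,0],[0,0,0],30]], newtons=30)

```text
clock: 5.7
tcp_pos: [0.5963, -0.0268, 0.1201]
orientation: [2.72, 1.572, 0.001]
contact_force: [-1.6, 1.0, 5.3]
grip_width: 0.0446
```

```bash
python3 -c "
from h import *
st()
a=r.grab_frame('scene')[120:180,250:310]
cv2.imwrite('pics/d3.png',cv2.resize(a,(540,540),interpolation=2))"
```

```text
t 5.7 tcp [ 0.5963 -0.0268  0.1201] yaw 60.05 zz [ 5.e-04  1.e-04 -1.e+00] j [ 0.41   0.541 -0.626  1.806  0.389  0.919  0.66 ] F [-1.6  1.   5.3] M [0.119 0.213 0.067] w 0.0446
```

View pics/d3.png

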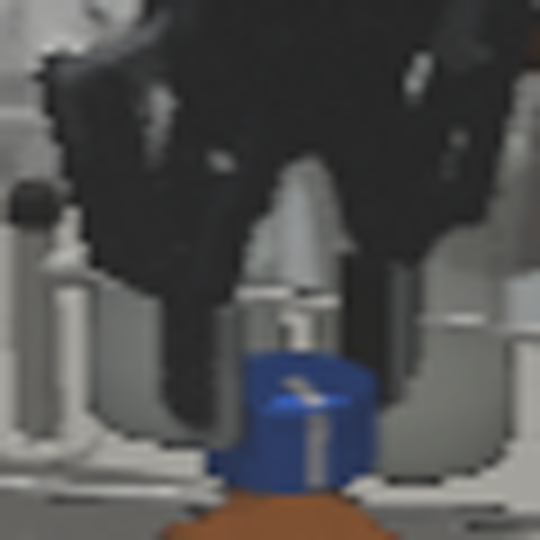

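Now the tip ends about 11 mm above the cap's lower edge, a sound grip on the cap. The whole gripper appears about 20 mm higher than its nominal geometry, and I'll allow for that at the waist. Next I screw clockwise.

Emit:
arm_command(increments=[[[0,0,-0.0001],[0,0,-0.12],30],[[0,0,-0.0002],[0,0,-0.24],30],[[0,0,-0.0002],[0,0,-0.36],30],[[0,0,-0.0003],[0,0,-0.48],30],[[0,0,-0.0004],[0,0,-0.6],30],[[0,0,-0.0005],[0,0,-0.72],30],[[0,0,-0.0005],[0,0,-0.84],30],[[0,0,-0.0006],[0,0,-0.96],30],[[0,0,-0.0007],[0,0,-1.08],30],[[0,0,-0.0008],[0,0,-1.2],30]])

```text
clock: 6.75
tcp_pos: [0.5975, -0.0267, 0.1195]
orientation: [-3.131, 0.246, -0.005]
contact_force: [1.7, 0.1, 2.9]
grip_width: 0.0445
```

```bash
python3 -c "
from h import *
st()
cv2.imwrite('pics/s4.png',r.grab_frame('scene'))"
```

```text
t 6.75 tcp [ 0.5975 -0.0267  0.1195] yaw -8.97 zz [ 3.1e-03  3.0e-04 -1.0e+00] j [ 0.206  0.489 -0.348  1.82   0.212  0.865 -0.399] F [1.7 0.1 2.9] M [ 0.063 -0.611  0.075] w 0.0445
```

Emit:
arm_command(increments=[[[0,0,-0.0001],[0,0,-0.12],30],[[0,0,-0.0002],[0,0,-0.24],30],[[0,0,-0.0002],[0,0,-0.36],30],[[0,0,-0.0003],[0,0,-0.48],30],[[0,0,-0.0004],[0,0,-0.6],30],[[0,0,-0.0005],[0,0,-0.72],30],[[0,0,-0.0005],[0,0,-0.84],30],[[0,0,-0.0006],[0,0,-0.96],30],[[0,0,-0.0007],[0,0,-1.08],30],[[0,0,-0.0008],[0,0,-1.2],30]])

```text
clock: 7.8
tcp_pos: [0.5977, -0.0275, 0.119]
orientation: [-2.447, 1.968, -0.005]
contact_force: [2.9, -1.1, 4.3]
grip_width: 0.0444
```

```bash
python3 -c "
from h import *
st()"
```

```text
t 7.8 tcp [ 0.5977 -0.0275  0.119 ] yaw -77.62 zz [ 3.3e-03 -7.0e-04 -1.0e+00] j [-0.006  0.467 -0.069  1.836  0.043  0.837 -1.451] F [ 2.9 -1.1  4.3] M [-0.34  -0.534  0.05 ] w 0.0444
```

Emit:
arm_command(increments=[[[0,0,0],[0,0,-0.1],30],[[0,0,-0.0001],[0,0,-0.2],30],[[0,0,-0.0002],[0,0,-0.3],30],[[0,0,-0.0002],[0,0,-0.36],30],[[0,0,-0.0002],[0,0,-0.38],30]])

```text
clock: 8.3
tcp_pos: [0.5974, -0.0277, 0.1188]
orientation: [-2.035, 2.392, -0.004]
contact_force: [2.1, -0.4, 4.9]
grip_width: 0.0442
```

```bash
python3 -c "
from h import *
st()"
```

```text
t 8.3 tcp [ 0.5974 -0.0277  0.1188] yaw -99.22 zz [ 0.0028 -0.001  -1.    ] j [-0.075  0.466  0.021  1.841 -0.011  0.832 -1.78 ] F [ 2.1 -0.4  4.9] M [-0.413 -0.405  0.101] w 0.0442
```

Emit:
arm_command(increments=[[[0,0,0],[0,0,-0.04],30],[[0,0,0],[0,0,-0.08],30],[[0,0,-0.0001],[0,0,-0.1],30],[[0,0,-0.0001],[0,0,-0.1],30]])

```text
clock: 8.7
tcp_pos: [0.5974, -0.0278, 0.1187]
orientation: [-1.914, 2.489, -0.004]
contact_force: [2.0, -1.4, 5.0]
grip_width: 0.0444
```

```bash
python3 -c "
from h import *
st()"
```

```text
t 8.7 tcp [ 0.5974 -0.0278  0.1187] yaw -104.88 zz [ 0.0027 -0.001  -1.    ] j [-0.093  0.466  0.044  1.843 -0.025  0.831 -1.866] F [ 2.  -1.4  5. ] M [-0.346 -0.338  0.007] w 0.0444
```

Emit:
arm_command(increments=[[[0,0,0],[0,0,-0.03],30],[[0,0,0],[0,0,-0.06],30],[[0,0,0],[0,0,-0.06],30]])

```text
clock: 9.0
tcp_pos: [0.5976, -0.0275, 0.1187]
orientation: [-1.839, 2.545, -0.004]
contact_force: [2.1, -1.3, 5.9]
grip_width: 0.0447
```

```bash
python3 -c "
from h import *
st()"
```

```text
t 9.0 tcp [ 0.5976 -0.0275  0.1187] yaw -108.31 zz [ 0.0032 -0.001  -1.    ] j [-0.104  0.466  0.059  1.843 -0.034  0.83  -1.919] F [ 2.1 -1.3  5.9] M [-0.487 -0.732  0.589] w 0.0447
```

Emit:
arm_command(increments=[[[0,0,0],[0,0,-0.03],30],[[0,0,0],[0,0,-0.03],30]])

```text
clock: 9.2
tcp_pos: [0.5972, -0.0273, 0.1186]
orientation: [-1.801, 2.573, -0.003]
contact_force: [2.9, -1.2, 4.6]
grip_width: 0.0445
```

```bash
python3 -c "
from h import *
st()"
```

```text
t 9.2 tcp [ 0.5972 -0.0273  0.1186] yaw -110.02 zz [ 2.3e-03 -8.0e-04 -1.0e+00] j [-0.109  0.466  0.066  1.844 -0.039  0.831 -1.945] F [ 2.9 -1.2  4.6] M [-0.375 -0.512  0.546] w 0.0445
```

Torque levels off at about 0.55 N m, against about 0.05 while turning, so the cap is bottomed at tool yaw about -106°. That matches the -104.5° prediction. Next I back off a quarter turn plus about 2° of wind-up.

Emit:
arm_command(increments=[[[0,0,0.0001],[0,0,0.14],30],[[0,0,0.0002],[0,0,0.28],30],[[0,0,0.0003],[0,0,0.42],30],[[0,0,0.0004],[0,0,0.56],30],[[0,0,0.0005],[0,0,0.7],30],[[0,0,0.0006],[0,0,0.84],30],[[0,0,0.0007],[0,0,0.98],30],[[0,0,0.0008],[0,0,1.12],30],[[0,0,0.0009],[0,0,1.26],30],[[0,0,0.001],[0,0,1.4],30]])

```text
clock: 10.2
tcp_pos: [0.597, -0.0265, 0.1194]
orientation: [-3.037, 0.8, -0.003]
contact_force: [2.5, 0.7, 4.3]
grip_width: 0.0446
```

Emit:
arm_command(increments=[[[0,0,0],[0,0,0.1],30],[[0,0,0.0001],[0,0,0.2],30],[[0,0,0.0001],[0,0,0.2],30],[[0,0,0.0001],[0,0,0.2],100],[[0,0,0.0001],[0,0,0.2],100],[[0,0,0.0001],[0,0,0.2],100],[[0,0,0.0001],[0,0,0.2],100]])

```text
clock: 10.9
tcp_pos: [0.5955, -0.027, 0.1185]
orientation: [3.101, -0.504, -0.002]
contact_force: [0.4, -0.0, 0.2]
grip_width: 0.0855
```

```bash
python3 -c "
from h import *
st()"
```

```text
t 10.9 tcp [ 0.5955 -0.027   0.1185] yaw -18.46 zz [-1.2e-03 -1.0e-04 -1.0e+00] j [ 0.178  0.485 -0.311  1.824  0.189  0.862 -0.544] F [ 0.4 -0.   0.2] M [-0.012  0.015 -0.034] w 0.0855
```

Emit:
arm_command(increments=[[[0,0,0.02],[0,0,-0.1],100],[[0,0,0.06],[0,0,-0.1],100],[[0,0,0.11],[0,0,-0.1],100],[[-0.03,-0.03,0.14],[0,0,-0.1],100],[[-0.06,-0.06,0.14],[0,0,-0.1],100],[[-0.08,-0.1,0.14],[0,0,-0.1],100],[[-0.09,-0.13,0.14],[0,0,-0.1],100],[[-0.09,-0.13,0.14],[0,0,-0.1],100]])

```text
clock: 11.7
tcp_pos: [0.5036, -0.1624, 0.259]
orientation: [3.067, -0.67, -0.001]
contact_force: [-0.0, 0.1, 0.3]
grip_width: 0.0857
```

```bash
python3 -c "
from h import *
st()
t=r.grab_frame('top');s=r.grab_frame('scene')
cv2.imwrite('pics/t5.png',t);cv2.imwrite('pics/s5.png',s)
a=t[160:230,315:385];b=s[150:220,245:315]
cv2.imwrite('pics/d5.png',np.hstack([cv2.resize(x,(400,400) if i else (400,400),interpolation=2) for i,x in enumerate((a,b))]))"
```

```text
t 11.7 tcp [ 0.5036 -0.1624  0.259 ] yaw -24.66 zz [-0.0012 -0.0024 -1.    ] j [ 0.405  0.216 -0.247  1.846  0.062  1.087 -0.296] F [-0.   0.1  0.3] M [ 0.029 -0.007  0.033] w 0.0857
```

View pics/d5.png

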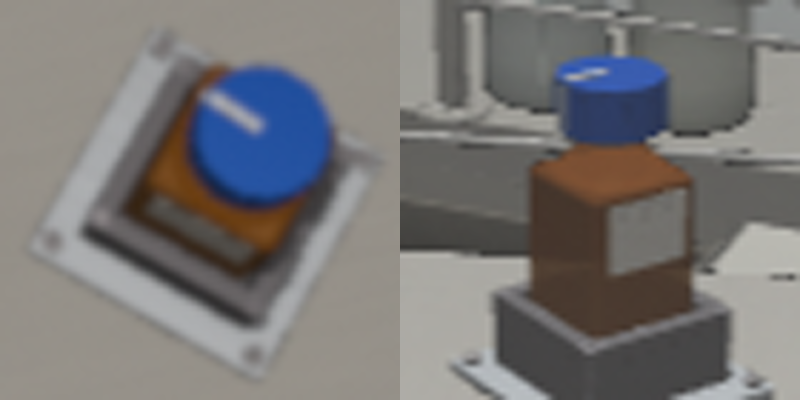

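The mark now points up-left in the top view, from (262,135) to (205,95). I'll measure its angle.

```bash
cat > mk.py <<'E'
from h import *
def mark(f,z=.141):
    b=blue(f);c=max(cv2.findContours(b,0,2)[0],key=cv2.contourArea)
    hull=cv2.fillPoly(np.zeros_like(b),[cv2.convexHull(c)],255);hull=cv2.dilate(hull,np.ones((3,3)))
    s=cv2.cvtColor(f,cv2.COLOR_BGR2HSV)
    V=f.min(2).astype(float)*(hull>0);ys,xs=np.nonzero(V>90)
    P=plane("top",np.c_[xs,ys],z)[:,:2];w=V[ys,xs]-90
    mu=(P*w[:,None]).sum(0)/w.sum();u,s_,vt=np.linalg.svd((P-mu)*np.sqrt(w)[:,None]);d=vt[0]
    (x,y),_=cv2.minEnclosingCircle(cv2.convexHull(c));C=plane("top",[[x,y]],z)[0,:2]
    M=cv2.moments(cv2.convexHull(c));C2=plane("top",[[M['m10']/M['m00'],M['m01']/M['m00']]],z)[0,:2]
    if d@(mu-C2)<0:d=-d
    print(len(xs),"line",np.degrees(np.arctan2(d[1],d[0])).round(1),"centre->mid",np.degrees(np.arctan2(*(mu-C2)[::-1])).round(1),"C",C.round(4),C2.round(4))
E
python3 - <<'E'
from mk import *
for n in("top0","t5"): mark(cv2.imread(f"pics/{n}.png"))
E
```

```text
55 line 141.9 centre->mid 103.4 C [ 0.5964 -0.026 ] [ 0.5973 -0.026 ]
60 line 102.9 centre->mid 19.4 C [ 0.596  -0.0245] [ 0.5963 -0.0246]
```

```bash
sed -i 's/hull=cv2.dilate(hull,np.ones((3,3)))/hull=cv2.erode(hull,np.ones((3,3)))/; s/V=f.min(2).astype(float)\*(hull>0);ys,xs=np.nonzero(V>90)/V=(f[...,2].astype(float)+90-base(f,hull))*(hull>0);ys,xs=np.nonzero(V>115)/' mk.py
cat >> mk.py <<'E'
def base(f,h): return np.median(f[...,2][h>0])
E
python3 - <<'E'
from mk import *
for n in("top0","t5"): mark(cv2.imread(f"pics/{n}.png"))
f=cv2.imread("pics/t5.png");print(f[170:198,347:376,2])
E
```

```text
47 line 133.5 centre->mid 131.0 C [ 0.5964 -0.026 ] [ 0.5973 -0.026 ]
41 line 55.9 centre->mid 41.5 C [ 0.596  -0.0245] [ 0.5963 -0.0246]
[[121 120 126 136 139 137 137 140 145 147 145 141 138 137 138 139 141 144
  147 148 148 148 149 149 148 148 147 148 149]
 [115 109 107 114 119 120 119 119 127 130 126 112 105 102 106 111 116 127
  136 143 147 148 148 149 149 148 148 148 148]
 [111 105  99  95  99 104 103  96  91  83  74  64  59  57  59  64  68  83
  104 126 139 146 148 148 148 148 148 148 149]
 [102  99  92  91  96  99  89  72  56  43  36  35  35  33  34  35  36  44
   60  86 114 132 142 147 148 148 148 148 148]
 [ 94  86  84  93  98  90  69  48  37  33  33  33  33  33  33  32  32  33
   36  47  70  95 122 140 147 148 148 148 148]
 [ 82  72  85 104 104  93  73  51  38  34  33  34  34  34  33  33  33  33
   32  33  39  58  90 122 141 148 148 148 147]
 [ 72  70  93 117 120 129 119  91  60  42  36  33  32  33  35  34  34  34
   33  32  33  38  58  94 128 144 148 148 148]
 [ 66  74  85 101 122 150 158 137 104  74  50  38  34  34  33  33  34  33
   34  34  33  34  40  73 116 140 146 148
[... 1726 characters left out ...]
 23  27  32  36  38  38  38  39  38  38  38  37
   36  36  35  40  48  56  60  66  91 131 156]
 [107 107 106  97  72  45  27  22  25  29  33  36  37  36  37  37  35  36
   34  37  49  55  56  58  62  69 100 141 161]
 [103 106 107 104  88  70  51  37  26  25  26  25  26  26  30  29  29  34
   41  57  70  67  60  60  66  83 115 149 164]
 [ 93  99 102 105 103  98  84  68  52  41  35  27  26  28  31  36  44  56
   68  78  76  67  62  62  71 100 138 160 166]
 [ 80  88  94 101 104 106 103  97  85  75  66  58  56  57  60  67  75  87
   90  85  72  63  61  64  81 116 148 163 165]
 [ 77  79  86  94  99 102 104 105 103 100  97  92  92  91  92  97  99  99
   93  78  66  63  64  74 100 137 158 165 161]]
```

```bash
cat > mk.py <<'E'
from h import *
def mark(f,z=.141,thr=70,rad=9.5):
    b=blue(f);c=max(cv2.findContours(b,0,2)[0],key=cv2.contourArea)
    h=cv2.fillPoly(np.zeros_like(b),[cv2.convexHull(c)],255);M=cv2.moments(h,True);C=np.array([M['m10'],M['m01']])/M['m00']
    ys,xs=np.nonzero(f[...,2]>thr);k=np.hypot(xs-C[0],ys-C[1])<rad;xs,ys=xs[k],ys[k]
    P=plane("top",np.c_[xs,ys],z)[:,:2];w=f[ys,xs,2].astype(float)-35
    mu=(P*w[:,None]).sum(0)/w.sum();d=np.linalg.svd((P-mu)*np.sqrt(w)[:,None])[2][0]
    Cw=plane("top",[C],z)[0,:2]
    if d@(mu-Cw)<0:d=-d
    off=(mu-Cw)[0]*d[1]-(mu-Cw)[1]*d[0]
    print(len(xs),"line",np.degrees(np.arctan2(d[1],d[0])).round(1),"C",Cw.round(4),"line-to-centre mm",round(off*1e3,2))
E
python3 - <<'E'
from mk import *
for n in("top0","t5"): 
  for rad in(8.,9.,10):mark(cv2.imread(f"pics/{n}.png"),rad=rad)
# bottle/holder yaw from the flange (bright, low sat) contour
f=cv2.imread("pics/t5.png");h=cv2.cvtColor(f,cv2.COLOR_BGR2HSV)
m=cv2.inRange(h,(5,120,40),(22,255,255));c=max(cv2.findContours(m,0,2)[0],key=cv2.contourArea)
print(cv2.contourArea(c),cv2.boundingRect(c))
for z in(.1,):
  p=plane("top",c[:,0],z);(q,wh,a)=cv2.minAreaRect(p[:,:2].astype(np.float32));print(q,wh,a)
E
```

```text
38 line 133.3 C [ 0.5973 -0.026 ] line-to-centre mm 0.39
41 line 133.7 C [ 0.5973 -0.026 ] line-to-centre mm 0.42
46 line 132.9 C [ 0.5973 -0.026 ] line-to-centre mm 0.34
29 line 55.7 C [ 0.5962 -0.0246] line-to-centre mm 2.7
32 line 56.0 C [ 0.5962 -0.0246] line-to-centre mm 2.75
38 line 56.3 C [ 0.5962 -0.0246] line-to-centre mm 2.8
148.0 (338, 177, 30, 30)
(0.587162435054779, -0.0187276229262352) (0.05042048543691635, 0.044686444103717804) 62.04086685180664
```

```bash
python3 - <<'E'
from h import *
for z in(.12,.13,.14,.16,.17,.18,.19,.2,.21): print(z,proj('scene',[.5963,-.0268,z])[0].round(1))
from mk import *
# label line slope in both top pictures
for n in("top0","t5"):
    f=cv2.imread(f"pics/{n}.png");h=cv2.cvtColor(f,cv2.COLOR_BGR2HSV)
    m=cv2.inRange(h,(0,0,75),(180,75,135));k=np.zeros_like(m);k[190:208,335:366]=255
    n_,l,s,c=cv2.connectedComponentsWithStats(m&k);print(n,[(tuple(a),tuple(b.round(1))) for a,b in zip(s[1:],c[1:]) if a[4]>15])
# amber convex hull edges in t5
E
```

```text
0.12 [281.9 170.3]
0.13 [281.9 166.2]
0.14 [281.9 162.1]
0.16 [281.9 153.7]
0.17 [281.9 149.5]
0.18 [282.  145.2]
0.19 [282.  140.9]
0.2 [282.  136.5]
0.21 [282.  132.2]
top0 [((np.int32(335), np.int32(190), np.int32(19), np.int32(18), np.int32(95)), (np.float64(341.0), np.float64(200.5))), ((np.int32(342), np.int32(195), np.int32(18), np.int32(10), np.int32(52)), (np.float64(350.2), np.float64(199.2)))]
t5 [((np.int32(335), np.int32(190), np.int32(19), np.int32(18), np.int32(92)), (np.float64(341.1), np.float64(200.7))), ((np.int32(342), np.int32(195), np.int32(17), np.int32(10), np.int32(51)), (np.float64(349.4), np.float64(199.6)))]
```

Emit:
arm_command(increments=[[[0.03,0.045,0],[0,0,-0.05],100],[[0.06,0.09,0],[0,0,-0.114],100],[[0.091,0.13,0],[0,0,-0.114],100],[[0.091,0.13,-0.01],[0,0,-0.114],100],[[0.091,0.13,-0.05],[0,0,-0.114],100],[[0.091,0.13,-0.09],[0,0,-0.114],100],[[0.091,0.13,-0.13],[0,0,-0.114],100],[[0.091,0.13,-0.15],[0,0,-0.114],100],[[0.091,0.13,-0.165],[0,0,-0.114],100],[[0.091,0.13,-0.17],[0,0,-0.114],100]])

```text
clock: 12.8
tcp_pos: [0.5964, -0.0258, 0.0874]
orientation: [3.03, -0.829, -0.004]
contact_force: [0.2, 0.1, 0.4]
grip_width: 0.0853
```

Emit:
arm_command(increments=[[[0,0,0],[0,0,0],100],[[0,0,-0.001],[0,0,0],100],[[0,0,-0.002],[0,0,0],100]])

```text
clock: 13.1
tcp_pos: [0.5981, -0.0268, 0.0883]
orientation: [-3.029, 0.832, -0.004]
contact_force: [-1.1, -0.0, 0.2]
grip_width: 0.0858
```

```bash
python3 - <<'E'
from h import *
st()
s=r.grab_frame('scene')
cv2.imwrite('pics/d6.png',cv2.resize(s[110:200,240:330],(630,630)[:2] if 0 else (600,600),interpolation=2))
E
```

```text
t 13.1 tcp [ 0.5981 -0.0268  0.0883] yaw -30.71 zz [ 0.0025  0.     -1.    ] j [ 0.148  0.523 -0.273  1.842  0.189  0.8   -0.758] F [-1.1 -0.   0.2] M [ 0.036 -0.027  0.032] w 0.0858
```

View pics/d6.png

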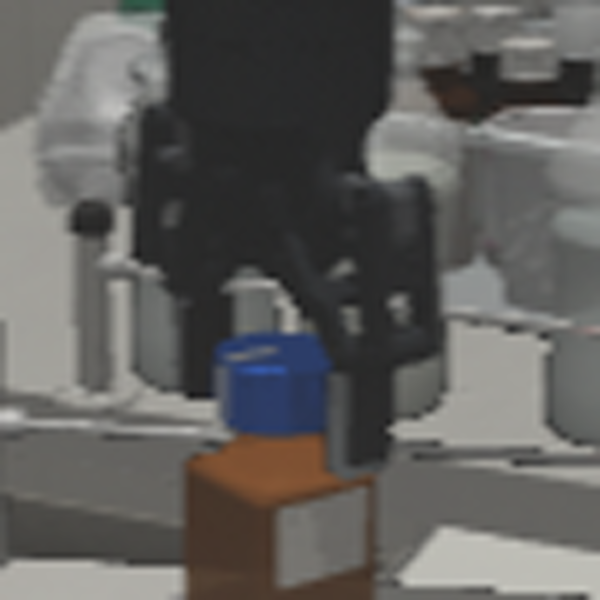

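The gripper straddles the cap cleanly. The palm is about 27 mm above the cap top, and the near fingertip at (357,470) is just below the shoulder. I can go about 15 mm lower in small steps.

Emit:
arm_command(increments=[[[0,0,-0.003],[0,0,0],100],[[0,0,-0.006],[0,0,0],100],[[0,0,-0.009],[0,0,0],100],[[0,0,-0.01],[0,0,0],100]])

```text
clock: 13.55
tcp_pos: [0.5968, -0.027, 0.0765]
orientation: [3.029, -0.832, -0.001]
contact_force: [-0.4, 0.2, 0.3]
grip_width: 0.0853
```

Emit:
arm_command(increments=[[[0,0,-0.002],[0,0,0],100],[[0,0,-0.004],[0,0,0],100],[[0,0,-0.005],[0,0,0],100],[[0,0,-0.005],[0,0,0],100]])

```text
clock: 13.95
tcp_pos: [0.597, -0.0269, 0.0718]
orientation: [3.029, -0.832, -0.001]
contact_force: [0.2, 0.3, -0.5]
grip_width: 0.0854
```

Emit:
arm_command(increments=[[[0,0,0],[0,0,-0.008],40],[[0,0,0],[0,0,-0.008],40],[[0,0,0],[0,0,-0.008],40],[[0,0,0],[0,0,-0.008],40],[[0,0,0],[0,0,-0.008],40],[[0,0,0],[0,0,-0.008],40],[[0,0,0],[0,0,-0.008],40],[[0,0,0],[0,0,-0.008],40]], newtons=30)

```text
clock: 14.75
tcp_pos: [0.5972, -0.0268, 0.0722]
orientation: [-3.026, 0.844, -0.0]
contact_force: [-1.2, 0.8, 5.4]
grip_width: 0.0512
```

```bash
python3 - <<'E'
from h import *
st()
E
```

```text
t 14.75 tcp [ 0.5972 -0.0268  0.0722] yaw -31.17 zz [ 3.e-04  1.e-04 -1.e+00] j [ 0.142  0.544 -0.265  1.851  0.196  0.772 -0.772] F [-1.2  0.8  5.4] M [0.154 0.217 0.012] w 0.0512
```

Gripped at 51.2 mm on the flats, which squares the bottle to yaw -31.2°. I'll release, step aside and measure the mark against that known yaw.

Emit:
arm_command(increments=[[[0,0,0],[0,0,0],100],[[0,0,0],[0,0,0],100],[[0,0,0],[0,0,0],100],[[0,0,0.01],[0,0,0],100],[[0,0,0.05],[0,0,0],100],[[0,0,0.1],[0,0,0],100],[[0,0,0.15],[0,0,0],100],[[-0.02,-0.04,0.17],[0,0,0],100],[[-0.05,-0.08,0.17],[0,0,0],100],[[-0.09,-0.1,0.17],[0,0,0],100]])

```text
clock: 15.75
tcp_pos: [0.5071, -0.1306, 0.2437]
orientation: [3.024, -0.849, 0.006]
contact_force: [0.0, -1.1, -0.2]
grip_width: 0.0853
```

Emit:
arm_command(increments=[[[-0.01,-0.03,0],[0,0,0],100],[[-0.01,-0.03,0],[0,0,0],100]])

```text
clock: 15.95
tcp_pos: [0.4946, -0.1619, 0.2429]
orientation: [3.02, -0.854, 0.001]
contact_force: [-0.2, -0.4, 0.3]
grip_width: 0.0857
```

```bash
python3 - <<'E'
from mk import *
st()
F=[r.grab_frame('top') for _ in range(4)]
f=np.mean(F,0);cv2.imwrite('pics/t7.png',f.astype(np.uint8));f=f.astype(np.uint8)
mark(f)
# clean circle: fit to outer contour of (blue-ish: B - R > 35)|mark, via top-half edge points of cap
def cap(f):
    d=f[...,0].astype(int)-f[...,2];m=(d>35).astype(np.uint8)*255
    k=np.zeros_like(m);k[165:205,340:382]=255
    c=max(cv2.findContours(m&k,0,1)[0],key=cv2.contourArea);c=cv2.convexHull(c)[:,0].astype(float)
    A=np.c_[2*c,np.ones(len(c))];s=np.linalg.lstsq(A,(c**2).sum(1),rcond=None)[0];print("circle",s[:2],np.sqrt(s[2]+s[0]**2+s[1]**2));return s[:2]
for n in("top0","t5","t7"):
    g=cv2.imread(f"pics/{n}.png");c=cap(g);print(n,plane("top",[c],.14)[0]);mark(g)
# expected top disc centre in pixels for bottle centre at holder centre
print(proj("top",[[.597,-.027,.1405],[.5984,-.0279,.1405]]))
E
```

```text
t 15.95 tcp [ 0.4946 -0.1619  0.2429] yaw -31.59 zz [-1.0e-04 -2.7e-03 -1.0e+00] j [ 0.408  0.216 -0.246  1.885  0.063  1.047 -0.416] F [-0.2 -0.4  0.3] M [0.003 0.046 0.03 ] w 0.0857
34 line 55.7 C [ 0.5963 -0.0244] line-to-centre mm 2.79
circle [361.26884005 182.90089654] 12.086373622233845
top0 [ 0.59778776 -0.02687509  0.14      ]
44 line 133.3 C [ 0.5973 -0.026 ] line-to-centre mm 0.39
circle [360.30793513 183.35069791] 12.102340677767634
t5 [ 0.59695702 -0.02503858  0.14      ]
35 line 56.9 C [ 0.5962 -0.0246] line-to-centre mm 2.87
circle [360.24873877 183.18075256] 12.107812264495116
t7 [ 0.59728282 -0.02494047  0.14      ]
34 line 55.7 C [ 0.5963 -0.0244] line-to-centre mm 2.79
[[361.39802182 183.26013283]
 [361.84782758 182.51916748]]
```

The mark is at 52 to 56° depending on whether I use the line fit or centre-to-end. With the bottle at -31.2°, the cap is open about 83 to 87°, which is a quarter turn within a few degrees. I'll go on to grip the waist and lift.

Emit:
arm_command(increments=[[[0.03,0.04,0],[0,0,0],100],[[0.065,0.08,0],[0,0,0],100],[[0.1,0.115,0],[0,0,0],100],[[0.1,0.131,0],[0,0,0],100],[[0.1,0.131,-0.04],[0,0,0],100],[[0.1,0.131,-0.08],[0,0,0],100],[[0.1,0.131,-0.12],[0,0,0],100],[[0.1,0.131,-0.15],[0,0,0],100],[[0.1,0.131,-0.165],[0,0,0],100],[[0.1,0.131,-0.17],[0,0,0],100]])

```text
clock: 17.15
tcp_pos: [0.5965, -0.0246, 0.0705]
orientation: [3.027, -0.842, -0.004]
contact_force: [-0.3, 0.0, -0.3]
grip_width: 0.0853
```

Emit:
arm_command(increments=[[[0,0,0],[0,0,0],100],[[0,0,0],[0,0,0],40],[[0,0,0],[0,0,0],40],[[0,0,0],[0,0,0],40],[[0,0,0],[0,0,0],40],[[0,0,0],[0,0,0],40],[[0,0,0],[0,0,0],40],[[0,0,0],[0,0,0],40],[[0,0,0],[0,0,0],40]], newtons=45)

```text
clock: 18.05
tcp_pos: [0.598, -0.0258, 0.0737]
orientation: [-3.026, 0.844, -0.003]
contact_force: [-1.7, 0.5, 6.0]
grip_width: 0.0509
```

Emit:
arm_command(increments=[[[0,0,0.003],[0,0,0],40],[[0,0,0.012],[0,0,0],40],[[0,0,0.025],[0,0,0],40],[[0,0,0.04],[0,0,0],40],[[0,0,0.06],[0,0,0],40],[[0,0,0.08],[0,0,0],40],[[0,0,0.09],[0,0,0],40],[[0,0,0.09],[0,0,0],40]])

```text
clock: 18.85
tcp_pos: [0.5978, -0.0255, 0.1641]
orientation: [-3.025, 0.843, -0.004]
contact_force: [0.7, 1.0, -2.4]
grip_width: 0.0508
```

```bash
python3 - <<'E'
from h import *
st()
s=r.grab_frame('scene');cv2.imwrite('pics/s8.png',s)
cv2.imwrite('pics/d8.png',cv2.resize(s[90:230,220:340],(600,700)[:2] if 0 else (510,595),interpolation=2))
E
```

```text
t 18.85 tcp [ 0.5978 -0.0255  0.1641] yaw -31.15 zz [ 2.8e-03  3.0e-04 -1.0e+00] j [ 0.172  0.43  -0.303  1.788  0.154  0.944 -0.739] F [ 0.7  1.  -2.4] M [ 0.014 -0.041 -0.067] w 0.0508
```

View pics/d8.png

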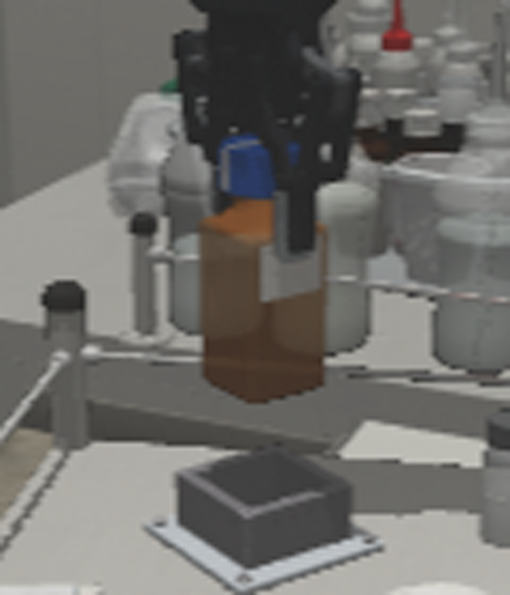

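The bottle is lifted clear and upright, with the load matching its 0.25 kg. Next I carry it to the tray centre.

Emit:
arm_command(increments=[[[-0.004,0.03,0],[0,0,0],40],[[-0.009,0.07,0],[0,0,0],40],[[-0.015,0.11,0],[0,0,0],40],[[-0.02,0.15,0],[0,0,0],40],[[-0.025,0.19,0],[0,0,0],40],[[-0.03,0.225,0],[0,0,0],40],[[-0.033,0.247,0],[0,0,0],40],[[-0.034,0.255,0],[0,0,0],40],[[-0.034,0.255,0],[0,0,0],40]])

```text
clock: 19.8
tcp_pos: [0.5621, 0.2298, 0.161]
orientation: [3.026, -0.841, -0.003]
contact_force: [0.2, -0.1, -3.7]
grip_width: 0.0511
```

Emit:
arm_command(increments=[[[0,0,-0.02],[0,0,0],40],[[0,0,-0.04],[0,0,0],40],[[0,0,-0.06],[0,0,0],40],[[0,0,-0.075],[0,0,0],40],[[0,0,-0.083],[0,0,0],40],[[0,0,-0.087],[0,0,0],40],[[0,0,-0.089],[0,0,0],40],[[0,0,-0.089],[0,0,0],40]])

```text
clock: 20.6
tcp_pos: [0.5635, 0.2292, 0.0734]
orientation: [-3.026, 0.844, -0.001]
contact_force: [-0.2, -0.1, -3.9]
grip_width: 0.0506
```

```bash
python3 - <<'E'
from h import *
st()
E
```

```text
t 20.6 tcp [0.5635 0.2292 0.0734] yaw -31.18 zz [ 8.e-04  3.e-04 -1.e+00] j [-0.238  0.565 -0.335  1.821  0.249  0.796 -1.243] F [-0.2 -0.1 -3.9] M [-0.005  0.034 -0.025] w 0.0506
```

Emit:
arm_command(increments=[[[0,0,-0.0005],[0,0,0],40],[[0,0,-0.001],[0,0,0],40],[[0,0,-0.0015],[0,0,0],40],[[0,0,-0.0015],[0,0,0],40]])

```text
clock: 21.0
tcp_pos: [0.5633, 0.2292, 0.0718]
orientation: [-3.026, 0.844, -0.001]
contact_force: [0.4, -0.6, -1.6]
grip_width: 0.0509
```

Emit:
arm_command(increments=[[[0,0,-0.0005],[0,0,0],40],[[0,0,-0.0005],[0,0,0],40]])

```text
clock: 21.2
tcp_pos: [0.5633, 0.2293, 0.0718]
orientation: [-3.026, 0.844, -0.001]
contact_force: [-2.6, -1.3, 4.9]
grip_width: 0.0511
```

Emit:
arm_command(increments=[[[0,0,-0.0005],[0,0,0],40],[[0,0,-0.0005],[0,0,0],40]])

```text
clock: 21.4
tcp_pos: [0.5634, 0.2294, 0.0718]
orientation: [-3.026, 0.844, -0.001]
contact_force: [-2.8, -1.0, 9.5]
grip_width: 0.0508
```

Contact at TCP z 0.0718, as predicted. I'll release gradually and withdraw upwards.

Emit:
arm_command(increments=[[[0,0,0.0005],[0,0,0],65],[[0,0,0.0005],[0,0,0],80],[[0,0,0.0005],[0,0,0],100],[[0,0,0.0005],[0,0,0],100],[[0,0,0.0005],[0,0,0],100],[[0,0,0.02],[0,0,0],100],[[0,0,0.06],[0,0,0],100],[[0,0,0.1],[0,0,0],100],[[0,0,0.15],[0,0,0],100],[[0,0,0.2],[0,0,0],100]])

```text
clock: 22.4
tcp_pos: [0.5626, 0.2288, 0.2721]
orientation: [3.026, -0.844, -0.001]
contact_force: [1.3, 1.0, -0.4]
grip_width: 0.0852
```

Emit:
arm_command(increments=[[[0,-0.04,0],[0,0,0],100],[[0,-0.08,0],[0,0,0],100],[[0,-0.12,0],[0,0,0],100],[[0,-0.16,0],[0,0,0],100],[[0,-0.2,0],[0,0,0],100],[[0,-0.24,0],[0,0,0],100],[[0,-0.28,0],[0,0,0],100],[[0,-0.28,0],[0,0,0],100]])

```text
clock: 23.2
tcp_pos: [0.5626, -0.0585, 0.2703]
orientation: [3.019, -0.858, 0.001]
contact_force: [-1.5, 0.8, -0.7]
grip_width: 0.0858
```

```bash
python3 - <<'E'
from mk import *
st()
t=r.grab_frame('top');s=r.grab_frame('scene');cv2.imwrite('pics/t9.png',t);cv2.imwrite('pics/s9.png',s)
mark(t)
cv2.imwrite('pics/d9.png',np.hstack([cv2.resize(t[160:265,165:270],(400,400),interpolation=2),cv2.resize(s[180:310,180:310],(400,400),interpolation=2)]))
for n,b in(("tape",(270,320,235,360)),): pass
t0=cv2.imread('pics/top0.png')
for n,(x0,y0,x1,y1) in dict(tape=(295,240,335,280),vial=(375,240,400,262),gauze=(262,143,303,185),white=(160,185,190,218)).items():
    print(n,cv2.absdiff(t,t0)[y0:y1,x0:x1].mean().round(2))
E
```

```text
t 23.2 tcp [ 0.5626 -0.0585  0.2703] yaw -31.74 zz [-6.0e-04 -3.4e-03 -1.0e+00] j [ 0.204  0.27  -0.259  1.751  0.079  1.131 -0.634] F [-1.5  0.8 -0.7] M [ 0.023 -0.017 -0.037] w 0.0858
34 line 54.2 C [0.5619 0.2285] line-to-centre mm 0.61
tape 10.56
vial 7.9
gauze 10.25
white 9.98
```

View pics/d9.png

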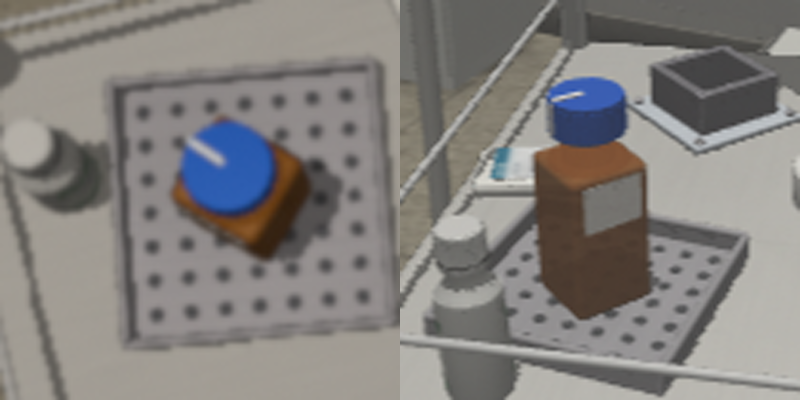

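The bottle stands upright at the tray centre (0.562, 0.229). The mark is at 54° and the bottle yaw at -31°, so the cap is about 85° open. The bystanders look to be where they were.

```bash
python3 -c "
from bench import r
print(r.hand_in())"
```

```text
the job is handed in; nothing more can be done
None
```

The bottle is standing upright in the steel tray with its cap about a quarter turn open, and I handed the job in at about 23 s of the 72 s allowed. No verdict was reported.

**What I did:** I screwed the cap down clockwise in the holder until it stopped, then backed it off about 90°. I squared the bottle by gripping its flat sides, lifted it out and set it down near the centre of the tray. Contact with the tray floor came at the expected height, with less than 10 N on the wrist.

**Last checks:**
- **Cap bottomed:** the torque rose from about 0.05 to a steady 0.55 N m within about 1 to 4° of where the mark said the stop should be.
- **Cap opening:** about 85°, a few degrees short of a quarter turn, with the mark at 54° and the bottle at -31°. An earlier look in the holder gave 83 to 87° depending on the method. I left it, because the bottle can turn a few degrees in the pocket and would have taken up part of any correction.
- **Bottle position:** it is upright at (0.562, 0.229), against a measured tray centre of (0.563, 0.230), and the gripper is clear of it.
- **Other things on the trolley:** the white bottle and gauze look unmoved in the last picture. An image difference for all four bystanders (about 8 to 11 grey levels each) was inconclusive. I put that down to lighting but did not check it.

**Disagreement:** in the pictures the gripper sat about 20 mm higher than the tool geometry given. I set the grip heights from the pictures and force readings instead. My first, shallow grip on the cap was redone lower before any turning.

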